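# Settle a parts caddy on the jogger and hold its spring dial at the third click

### The job

Lift the steel parts caddy by its arch handle, keep it upright, set it down flat inside the fenced deck of the bench jogger and let go of it. Then press the jogger's spring-return dial down by its crossbar, past the first and second clicks to the third (never on to the fourth), and finish while still holding it there with the fingers: it springs back if released. Leave the things standing around where they are.

Things in the scene. Friction and masses are not known exactly. Their poses are not given: they have to be found in the camera images.
- caddy_grip (a point): Middle of the handle bar of the loose steel parts caddy, 90 mm above its underside. The rigid arch handle spans the caddy along its x; the bar runs along x, with a rubber grip 12 mm thick and 54 mm long (about 70 mm free between the uprights), and 39 mm of free height between tray rim and bar. z up; a half turn about z makes no difference. Starts on the table.
- caddy_base (a point): Centre of the underside of the same caddy, same axes.
- caddy: The caddy as a whole, about 0.3 kg, handle included: an open steel tray 90 mm (its x) x 66 mm (its y) x 45 mm high with two cells of nuts. Origin at the centre of its underside.
- caddy_handle: The arch handle, rigidly part of the caddy, 8 mm steel rod. Its origin too lies at the centre of the caddy's underside, 90 mm below the bar.
- well (a point): Centre of the floor of the jogger's fenced deck, 30 mm above the table, where the caddy's underside comes to rest. Between the fences the floor is 104 mm (its x) x 80 mm (its y); fences 8 mm thick, 14 mm above the floor: the caddy fits with 7 mm to spare all round, its x along this x, either way round. z up.
- jogger: The jogger, fixed to the table: 120 mm deep (x), 160 mm wide (y); -x is its front, facing the robot. Origin under its centre, 30 mm to the -y side of the well point. On the -y side of the deck stands the grey control housing, centred 80 mm from the well point, 56 mm wide, 128 mm high, front face 55 mm toward -x of the well point.
- dial_bar (a point): Centre of the dial's level crossbar, black rubber, 16 mm thick, about 60 mm long along the jogger's y, in front of the housing. Press it down from above. Its height over the table: rest 124 mm, first click 105, second 86, third 67, fourth (end stop) 49; five black lines on the plate behind it mark these. It moves 9 mm toward the jogger's -x until level, then 4 mm back to the third.
- dial_turn (a joint): Turn of the dial in rad: 0 at rest (bar up), growing as the bar is pressed down; clicks at 0.28, 0.56, 0.84 and 1.12 (end stop). Pressing takes about 4 N at rest rising to about 6 N at the third click; in each click the push rises by 1 to 2 N as the bar leaves it and falls by as much as it nears the next. The spring always returns it to 0 when released.
- dial: The dial with its lever arm and crossbar. Origin on its axis, which runs along the jogger's y, 90 mm above the table, 32 mm toward -x and 80 mm toward -y of the well point; the bar swings 70 mm from this axis, 0.50 rad above level at rest.
- tape_roll: Bystander: grey roll of wide tape lying flat, 103 mm across, 48 mm high; origin under its centre. It and the caddy stand to the left of the jogger, one nearer the robot, the other farther, either way round.
- stapler: Bystander: desk stapler 34 x 131 x 46 mm near the table's edge, in front of the jogger; origin under its centre.
- label_roll: Bystander: white label roll 69 mm across, 52 mm high, behind the jogger; origin under its centre.
- pump_bottle: Bystander: pump bottle 52 x 60 x 156 mm, behind the jogger; origin under its centre.
- pack_clip: Bystander: small carton 61 x 60 x 36 mm, behind the jogger to the right; origin under its centre.

How it is judged:
By the outcome, as a careful person would: the job done as asked, in the order asked, and still so for the second after the job is handed in, while the arm keeps its last pose, push and grip.
It also fails if it takes over 42 s, if anything falls off the work surface, if the arm or the gripper's body presses on something with over 40 N, if the wrist force passes 120 N, or if a joint passes its speed limit or range.

### The arm

A 7-joint arm with a two-finger parallel gripper is mounted at the origin on a cart in front of the work surface, level with it; the furniture and walls round the work are solid. World frame = base frame: x ahead of the robot, y to its left, z up, the work surface at z = 0. Lengths are in m, angles in rad, forces in N, time in s.
With the tool pointing down it reaches from about 0.35 to 0.9 m from the base axis. Payload 19.9 kg.
Tool frame: the origin (TCP) lies at the centre of the arm's flange, where the gripper is bolted on; the fingertips stand 199 mm ahead of it and the grasp point (between the pads) lies 180 mm ahead of it; z points along the fingers, y is the line along which they close (so a half turn about z gives the same grasp; the last joint's range is limited). The gripper opens to 94 mm and grips with 3 to 60 N. Pads are 16 mm wide; open, the fingers measure 119 mm over their backs; the gripper's body (75 mm by 177 mm) begins 78 mm behind the grasp point.
Start: joints at [-1.248, 0.417, -0.01, 1.614, 0.005, 1.111, -0.053], TCP at [0.223, 0.584, 0.405] pointing down, gripper open.
Joint ranges: [-2.81, 2.81], [-0.39, 2.02], [-1.27, 1.25], [0.06, 2.57], [-1.19, 4.33], [0.19, 2], [-2.82, 2.82]. Speed limits (rad/s): [1.89, 1.89, 2.39, 2.39, 3.01, 3.01, 3.01].

### API

Orientations are given as a 3x3 rotation matrix whose columns are the frame's x, y, z axes.
In Python, from rig import ctrl gives the robot as it stands.
- The arm moves only by the tool apply_moves, never from a script. Its argument "series" is a list of rows, each an object with "linear": the shift along the tool's x, y, z in m, a list of three; "angular": the turn, a rotation vector about the tool's x, y, z in degrees, a list of three; "gripper": the opening, from 0 (shut) to 1 (fully open). A call has 1 to 12 rows; each row shifts and turns the commanded pose from where the row before left it, along the tool's axes as they then stand; what a row does not reach is not made up. A row lasts 1/8 s, in which the tool goes at most 62.5 mm and 10.7 degrees, less where a joint would pass 70% of its speed; a pose out of reach is approached as far as the arm can. A call is refused whole if a number of a shift passes 0.0625 or a number of a turn 10.7, either way. A call with a gripper value outside its range is refused whole. The fingers move at their own pace and stop on an object; "squeeze" is the grip in N (left out, the last holds). Time passes only in rows, so rows that do not move let the fingers close. It gives the time, the measured TCP pose, the force, the opening and the grip force at its end, in the units of the state.
- ctrl.get_obs(): the state, without advancing time (a new reading comes with each control period).
- ctrl.read_camera(name): name is "side" or "top" or "wrist"; returns a dict with "image" (384x512x3 uint8, red, green, blue), "fx", "fy", "cx", "cy" (pixels), "extrinsics" (4x4, takes a point from world to camera coordinates). Camera axes: x right, y up, looking along -z (the intrinsics and any distortion apply to the point x, -y, -z); pixel columns grow to the right and rows downward; lengths in m; the calibration is good to about 2 mm. A picture is of the moment at which its call begins. There is no depth.
- ctrl.close_job(): hands the job in; it is judged then, once.
The state is a dict: "clock": time; "qpos": joint angles; "qvel": joint speeds; "joint_torque": joint torques, N m; "tool_pos": TCP position; "eef_rot": TCP orientation; "contact_force": force on the tool from outside, world axes, zero at the start; "wrist_torque": the same for the moment, N m; "finger_gap": finger opening in m; "finger_force": force on a finger pad.
Only numpy, scipy, OpenCV 4.12 (cv2) and the standard library are available. Lean on these libraries where they do the work, as an engineer would, in place of code of your own. Each camera call takes 0.05 s, during which the arm holds its last target. There are 200 camera calls.

## Working session

There is one attempt and no reset: what is moved stays moved. The work goes in short steps, Python scripts to look and compute and a tool call to move; the robot and the scene stay as the last step left them, time stands still between calls to the robot, and variables do not carry over. Pictures are saved under pics/ and viewed, at most 12 in all, crops included, and the job is handed in when it is done.

Besides the shell and the picture viewer there is one more tool, called after "Emit:" as name(argument=value, ...), one argument or row to a line, values as JSON. apply_moves: Moves the arm, as the interface text tells. Its arguments: {"type":"object","properties":{"series":{"type":"array"},"squeeze":{"type":"number"}},"required":["series"]}

```bash
mkdir -p pics; python3 - <<'E'
from rig import ctrl
import cv2,numpy as np
o=ctrl.get_obs();print(o['clock'],o['tool_pos'],o['eef_rot'],o['contact_force'],o['finger_gap'])
for n in ('top','side'):
    c=ctrl.read_camera(n);np.savez(f'pics/{n}0.npz',**c)
    cv2.imwrite(f'pics/{n}0.png',cv2.resize(c['image'][:,:,::-1],(800,600),interpolation=cv2.INTER_CUBIC))
    print(n,{k:v for k,v in c.items() if k!='image'})
E
```

```text
0.0 [0.22292894 0.58373455 0.40400706] [[-9.34204228e-01  3.56738482e-01 -3.41363167e-04]
 [ 3.56738624e-01  9.34203415e-01 -1.23850145e-03]
 [-1.22918490e-04 -1.27879072e-03 -9.99999175e-01]] [1.07665719 0.41678319 0.22887213] 0.09373528685726862
top {'fx': 387.19601028356914, 'fy': 387.19601028356914, 'cx': 255.75757771954687, 'cy': 196.82570875097954, 'extrinsics': array([[ 0.02739544, -0.99944515,  0.01894442,  0.1946634 ],
       [ 0.98260163,  0.03040666,  0.18321972, -0.567676  ],
       [-0.1836941 ,  0.01359543,  0.98288944, -0.87877684],
       [ 0.        ,  0.        ,  0.        ,  1.        ]])}
side {'fx': 440.05301557394114, 'fy': 440.05301557394114, 'cx': 258.3677824528299, 'cy': 200.9600942842164, 'extrinsics': array([[ 0.94568398, -0.32501524,  0.00684909, -0.45242232],
       [ 0.18111417,  0.54424267,  0.81914442, -0.31825249],
       [-0.26996199, -0.77341128,  0.57354644, -0.78696472],
       [ 0.        ,  0.        ,  0.        ,  1.        ]])}
```

View pics/top0.png

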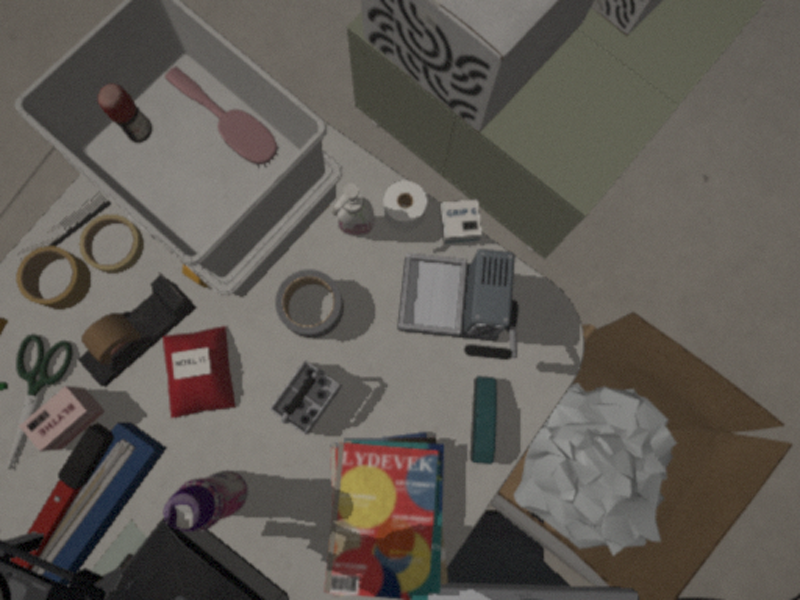

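View pics/side0.png

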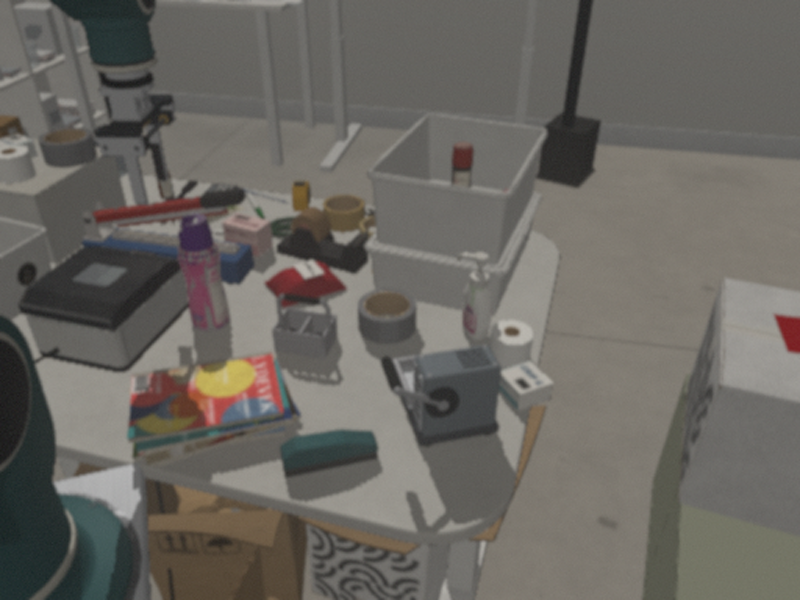

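The top view shows the caddy at about (307,397), the tape roll at (309,303), the deck at (433,293), the housing at (491,292), the dial bar at (489,351) and the stapler at (484,420). In the side view the caddy is at (305,330) and the dial bar at (391,373). Next I'll zoom in for pixel measurements.

```bash
python3 - <<'E'
import cv2,numpy as np
t=np.load('pics/top0.npz')['image'][:,:,::-1];s=np.load('pics/side0.npz')['image'][:,:,::-1]
a=cv2.resize(t[150:290,165:345],(800,622),interpolation=cv2.INTER_CUBIC)
a=cv2.resize(t[155:285,170:343],None,fx=4.6,fy=4.6,interpolation=cv2.INTER_CUBIC)
a=cv2.convertScaleAbs(a,alpha=1.5)
for x in range(170,343,10): cv2.line(a,(int((x-170)*4.6),0),(int((x-170)*4.6),6 if x%50 else 20),(0,255,0),1)
for y in range(155,285,10): cv2.line(a,(0,int((y-155)*4.6)),(6 ,int((y-155)*4.6)),(0,255,0),1)
cv2.imwrite('pics/ta.png',a); print(a.shape)
b=cv2.resize(s[180:290,165:330],None,fx=4.8,fy=4.8,interpolation=cv2.INTER_CUBIC)
cv2.imwrite('pics/sa.png',cv2.convertScaleAbs(b,alpha=1.5)); print(b.shape)
E
```

```text
(598, 796, 3)
(528, 792, 3)
```

View pics/ta.png

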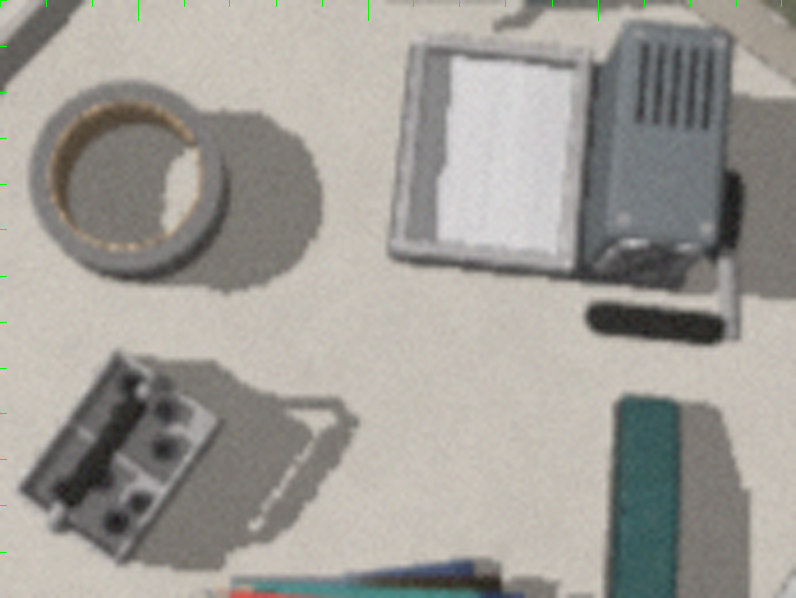

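View pics/sa.png

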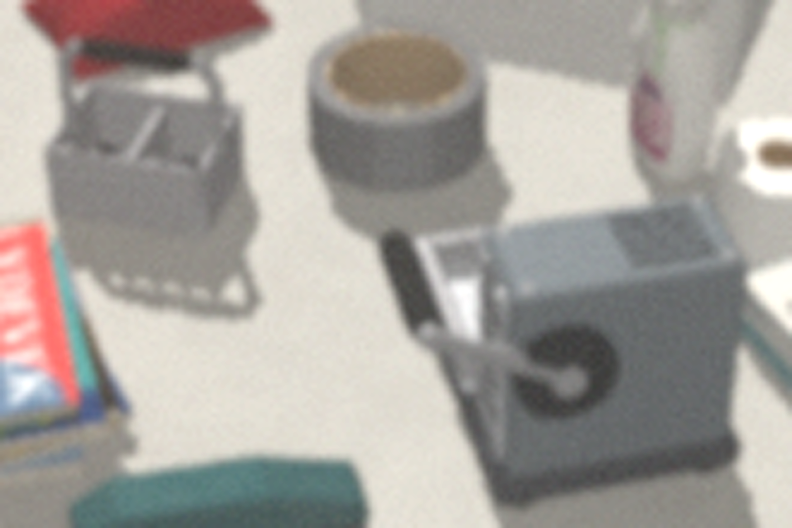

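Crop pixels. Top view: caddy rim corners (120,350), (222,420), (122,562) and (20,490), grip from (135,393) to (66,497), deck fence corners (413,38), (592,47), (578,270) and (390,257), and dial bar from (588,316) to (724,331). Side view: grip from (80,47) to (190,62) and dial bar from (393,235) to (425,328).

```bash
cat > h.py <<'E'
import numpy as np,cv2
C={n:np.load(f'pics/{n}0.npz') for n in('top','side')}
def ray(c,u,v):
    E=c['extrinsics'];R=E[:3,:3]
    d=R.T@np.array([(u-c['cx'])/c['fx'],-(v-c['cy'])/c['fy'],-1]);return -R.T@E[:3,3],d
def onz(c,u,v,z):
    p,d=ray(c,u,v);return p+d*(z-p[2])/d[2]
def proj(c,P):
    q=c['extrinsics'][:3,:3]@P+c['extrinsics'][:3,3];return np.array([c['cx']-c['fx']*q[0]/q[2],c['cy']+c['fy']*q[1]/q[2]])
def tri(a,b):
    (p,d),(q,e)=a,b;s=np.linalg.lstsq(np.c_[d,-e],q-p,rcond=None)[0]
    return (p+d*s[0]+q+e*s[1])/2,np.linalg.norm(p+d*s[0]-q-e*s[1])
T=lambda x,y:(170+x/4.6,155+y/4.6)
S=lambda x,y:(165+x/4.8,180+y/4.8)
E
python3 - <<'E'
from h import *
np.set_printoptions(precision=4,suppress=True)
t,s=C['top'],C['side']
def an(v):return np.degrees(np.arctan2(v[1],v[0]))
R=np.array([onz(t,*T(*p),.045) for p in[(120,350),(222,420),(122,562),(20,490)]]);print('rim',R[:,:2],R.mean(0),[(an(R[(i+1)%4]-R[i]),np.linalg.norm(R[(i+1)%4]-R[i])) for i in range(4)])
g=[onz(t,*T(*p),.09) for p in[(135,393),(66,497)]];print('grip',g,(g[0]+g[1])/2,an(g[0]-g[1]),np.linalg.norm(g[0]-g[1]))
print('grip tri',[tri(ray(t,*T(*a)),ray(s,*S(*b))) for a,b in[((135,393),(190,62)),((66,497),(80,47)),((100.5,445),(135,54))]])
F=np.array([onz(t,*T(*p),.044) for p in[(413,38),(592,47),(578,270),(390,257)]]);print('fence',F[:,:2],F.mean(0),[(an(F[(i+1)%4]-F[i]),np.linalg.norm(F[(i+1)%4]-F[i])) for i in range(4)])
b=[onz(t,*T(*p),.124) for p in[(588,316),(724,331)]];print('bar',b,(b[0]+b[1])/2,an(b[0]-b[1]))
print('bar tri',tri(ray(t,*T(656,323.5)),ray(s,*S(409,281))))
H=[onz(t,*T(*p),.128) for p in[(627,22),(733,30)]];print('housing back',H,an(H[0]-H[1]))
E
```

```text
rim [[0.4759 0.3501]
 [0.4416 0.2961]
 [0.3691 0.3432]
 [0.4035 0.3967]] [0.4225 0.3465 0.045 ] [(np.float64(-122.39898106461034), np.float64(0.06399674039167183)), (np.float64(146.98794314833955), np.float64(0.08643295190965992)), (np.float64(57.340884565317786), np.float64(0.06360829543183158)), (np.float64(-32.75531964191771), np.float64(0.08614087639123492))]
grip [array([0.451 , 0.3355, 0.09  ]), array([0.4001, 0.3659, 0.09  ])] [0.4256 0.3507 0.09  ] -30.928128122972616 0.05929183004300065
grip tri [(array([0.4499, 0.3355, 0.0912]), np.float64(0.002015553496725403)), (array([0.3982, 0.3658, 0.0925]), np.float64(0.0037805208981831957)), (array([0.4241, 0.3507, 0.0921]), np.float64(0.0025852713456506853))]
fence [[0.6472 0.2034]
 [0.6453 0.1076]
 [0.5247 0.1141]
 [0.5286 0.2124]] [0.5865 0.1594 0.044 ] [(np.float64(-91.10434026466426), np.float64(0.09586867742940447)), (np.float64(176.92466198538588), np.float64(0.12077027093125321)), (np.float64(87.73525947270711), np.float64(0.09843952531866784)), (np.float64(-4.336929102470883), np.float64(0.11889445735122857))]
bar [array([0.4912, 0.1187, 0.124 ]), array([0.486 , 0.0539, 0.124 ])] [0.4886 0.0863 0.124 ] 85.37389039618333
bar tri (array([0.4888, 0.0868, 0.1275]), np.float64(0.0011900996964010412))
housing back [array([0.6353, 0.1012, 0.128 ]), array([0.6329, 0.0494, 0.128 ])] 87.41450163825925
```

```bash
python3 - <<'E'
from h import *
np.set_printoptions(precision=4,suppress=True)
t,s=C['top'],C['side'];k=1.5625
print('bottle cap',tri(ray(t,185/k,512/k),ray(s,193/k,218/k)),'base',onz(s,213/k,325/k,0))
print('stapler',onz(t,*T(648,400),.046),onz(t,484/k,420/k,.046))
E
```

```text
bottle cap (array([0.2782, 0.4614, 0.2079]), np.float64(0.0016975948563994331)) base [0.2788 0.4562 0.    ]
stapler [0.458  0.0777 0.046 ] [0.3954 0.0802 0.046 ]
```

Emit:
apply_moves(
  series=[
    {"linear":[0,0,-0.045],"angular":[0,0,0],"gripper":1},
    {"linear":[0,0,-0.04],"angular":[0,0,0],"gripper":1},
    {"linear":[-0.034,-0.0185,0],"angular":[0,0,0],"gripper":1},
    {"linear":[-0.034,-0.0185,0],"angular":[0,0,0],"gripper":1},
    {"linear":[-0.034,-0.0185,0],"angular":[0,0,0],"gripper":1},
    {"linear":[-0.034,-0.0185,0],"angular":[0,0,0],"gripper":1},
    {"linear":[-0.034,-0.0185,0],"angular":[0,0,0],"gripper":1},
    {"linear":[-0.034,-0.0185,0],"angular":[0,0,0],"gripper":1},
    {"linear":[-0.034,-0.0185,0],"angular":[0,0,0],"gripper":1},
    {"linear":[-0.034,-0.0185,0],"angular":[0,0,0],"gripper":1},
    {"linear":[0,0,0.04],"angular":[0,0,5.8],"gripper":1},
    {"linear":[0,0,0.04],"angular":[0,0,5.8],"gripper":1},
  ],
)

```text
clock: 1.6
tool_pos: [0.4245, 0.3481, 0.4087]
eef_rot: [[-0.841, 0.541, 0.0], [0.541, 0.841, 0.0], [-0.0, 0.001, -1.0]]
contact_force: [-0.1, 0.8, -0.0]
finger_gap: 0.0941
finger_force: 0.0
```

```bash
python3 - <<'E'
from rig import ctrl
import cv2,numpy as np
c=ctrl.read_camera('wrist');np.savez('pics/w1.npz',**c);o=ctrl.get_obs();print(o['tool_pos'],o['eef_rot'],o['contact_force'])
cv2.imwrite('pics/w1.png',c['image'][:,:,::-1])
E
```

```text
[0.42341937 0.3476214  0.4035234 ] [[-0.83849535  0.54489191 -0.00428419]
 [ 0.54490742  0.83848479 -0.00437699]
 [ 0.00120724 -0.00600457 -0.99998124]] [-1.08945293 -1.32675991 -6.94950457]
```

View pics/w1.png

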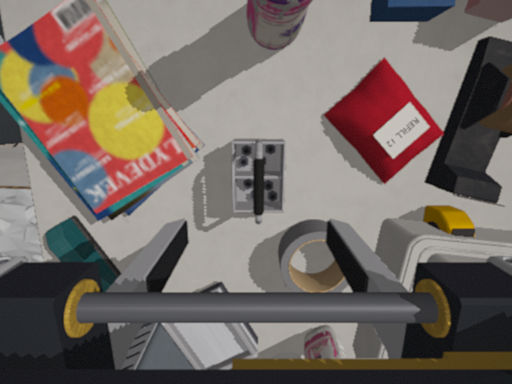

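Wrist view: the caddy handle runs from (258,146) to (259,219), and the tray rim corners are (234,140), (284,140), (283,212) and (233,213). The bar is well aligned with the image's vertical axis.

```bash
python3 - <<'E'
from h import *
np.set_printoptions(precision=4,suppress=True)
w=np.load('pics/w1.npz');im=w['image']
g=im[150:215,245:275].max(2)<60
ys,xs=np.nonzero(g);print('dark',xs.mean()+245,ys.mean()+150,ys.min()+150,ys.max()+150)
a,b=onz(w,258,146,.09),onz(w,259,219,.09);print('handle',a,b,(a+b)/2,np.degrees(np.arctan2(*(b-a)[1::-1])),np.linalg.norm(a-b))
R=np.array([onz(w,*p,.045) for p in[(234,140),(284,140),(283,212),(233,213)]]);print(R.mean(0),[(np.degrees(np.arctan2(*(R[(i+1)%4]-R[i])[1::-1])),np.linalg.norm(R[(i+1)%4]-R[i])) for i in range(4)])
E
```

```text
dark 259.39064475347664 183.79013906447534 150 214
handle [0.3869 0.3731 0.09  ] [0.4556 0.3304 0.09  ] [0.4213 0.3518 0.09  ] -31.8746910446127 0.08086458238936517
[0.4236 0.3505 0.045 ] [(np.float64(57.273295606243416), np.float64(0.05967596141303328)), (np.float64(-32.10605676557463), np.float64(0.09066560054612724)), (np.float64(-121.507459757391), np.float64(0.06387976138215676)), (np.float64(145.27712487477294), np.float64(0.09207540463686625))]
```

Emit:
apply_moves(
  series=[
    {"linear":[0.0015,0.0015,0.035],"angular":[0,0,0],"gripper":1},
    {"linear":[0,0,0.035],"angular":[0,0,0],"gripper":1},
    {"linear":[0,0,0.035],"angular":[0,0,0],"gripper":1},
    {"linear":[0,0,0.02],"angular":[0,0,0],"gripper":1},
    {"linear":[0,0,0.008],"angular":[0,0,0],"gripper":1},
    {"linear":[0,0,0],"angular":[0,0,0],"gripper":1},
  ],
)

```text
clock: 2.4
tool_pos: [0.4239, 0.3508, 0.277]
eef_rot: [[-0.844, 0.537, -0.0], [0.537, 0.844, -0.0], [-0.0, -0.0, -1.0]]
contact_force: [-1.3, 0.7, 0.9]
finger_gap: 0.0943
finger_force: 0.0
```

Emit:
apply_moves(
  series=[
    {"linear":[0,0,0.006],"angular":[0,0,0],"gripper":1},
    {"linear":[0,0,0],"angular":[0,0,0],"gripper":0},
    {"linear":[0,0,0],"angular":[0,0,0],"gripper":0},
    {"linear":[0,0,0],"angular":[0,0,0],"gripper":0},
    {"linear":[0,0,0],"angular":[0,0,0],"gripper":0},
    {"linear":[0,0,0],"angular":[0,0,0],"gripper":0},
    {"linear":[0,0,0],"angular":[0,0,0],"gripper":0},
    {"linear":[0,0,0],"angular":[0,0,0],"gripper":0},
  ],
  squeeze=45,
)

```text
clock: 3.4
tool_pos: [0.4238, 0.3506, 0.2707]
eef_rot: [[-0.843, 0.537, 0.0], [0.537, 0.843, -0.0], [-0.0, -0.0, -1.0]]
contact_force: [0.3, -0.3, -0.3]
finger_gap: 0.0274
finger_force: 0.0
```

Emit:
apply_moves(
  series=[
    {"linear":[0,0,0],"angular":[0,0,0],"gripper":0},
    {"linear":[0,0,0],"angular":[0,0,0],"gripper":0},
    {"linear":[0,0,0],"angular":[0,0,0],"gripper":0},
    {"linear":[0,0,0],"angular":[0,0,0],"gripper":0},
  ],
)

```text
clock: 3.9
tool_pos: [0.4238, 0.3506, 0.2706]
eef_rot: [[-0.843, 0.537, -0.0], [0.537, 0.843, -0.0], [-0.0, -0.0, -1.0]]
contact_force: [0.3, -0.8, -0.5]
finger_gap: 0.0109
finger_force: 45.0
```

Emit:
apply_moves(
  series=[
    {"linear":[0,0,-0.01],"angular":[0,0,0],"gripper":0},
    {"linear":[0,0,-0.025],"angular":[0,0,0],"gripper":0},
    {"linear":[0,0,-0.03],"angular":[0,0,0],"gripper":0},
    {"linear":[0,0,-0.025],"angular":[0,0,0],"gripper":0},
    {"linear":[0,0,-0.01],"angular":[0,0,0],"gripper":0},
    {"linear":[0,0,0],"angular":[0,0,0],"gripper":0},
  ],
)

```text
clock: 4.65
tool_pos: [0.4238, 0.3506, 0.3708]
eef_rot: [[-0.843, 0.537, 0.0], [0.537, 0.843, 0.0], [-0.0, 0.0, -1.0]]
contact_force: [0.1, 0.0, -4.8]
finger_gap: 0.0107
finger_force: 45.0
```

Emit:
apply_moves(
  series=[
    {"linear":[-0.012,-0.0035,0],"angular":[0,0,0],"gripper":0},
    {"linear":[-0.024,-0.0075,0],"angular":[0,0,0],"gripper":0},
    {"linear":[-0.032,-0.01,0],"angular":[0,0,0],"gripper":0},
    {"linear":[-0.036,-0.011,0],"angular":[0,0,0],"gripper":0},
    {"linear":[-0.036,-0.011,0],"angular":[0,0,0],"gripper":0},
    {"linear":[-0.036,-0.011,0],"angular":[0,0,0],"gripper":0},
    {"linear":[-0.03,-0.009,0],"angular":[0,0,0],"gripper":0},
    {"linear":[-0.022,-0.007,0],"angular":[0,0,-5],"gripper":0},
    {"linear":[-0.012,-0.003,0],"angular":[0,0,-8],"gripper":0},
    {"linear":[0,0,0],"angular":[0,0,-8],"gripper":0},
    {"linear":[0,0,0],"angular":[0,0,-6.5],"gripper":0},
    {"linear":[0,0,0],"angular":[0,0,-2],"gripper":0},
  ],
)

```text
clock: 6.15
tool_pos: [0.5879, 0.1599, 0.3697]
eef_rot: [[-0.999, 0.052, -0.001], [0.052, 0.999, -0.001], [0.001, -0.001, -1.0]]
contact_force: [-0.6, -0.2, -4.2]
finger_gap: 0.0112
finger_force: 45.0
```

Emit:
apply_moves(
  series=[
    {"linear":[0,0,0.02],"angular":[0,0,0],"gripper":0},
    {"linear":[0,0,0],"angular":[0,0,0],"gripper":0},
    {"linear":[0,0,0],"angular":[0,0,0],"gripper":0},
  ],
)

```text
clock: 6.52
tool_pos: [0.5879, 0.1607, 0.351]
eef_rot: [[-0.999, 0.053, 0.0], [0.053, 0.999, -0.0], [-0.0, -0.0, -1.0]]
contact_force: [-0.6, -0.6, -2.9]
finger_gap: 0.0105
finger_force: 45.0
```

```bash
python3 - <<'E'
from rig import ctrl
import cv2,numpy as np
ims=[]
for n,(x,y,w,h) in (('top',(240,145,115,110)),('side',(190,150,130,140))):
    c=ctrl.read_camera(n);np.savez(f'pics/{n}2.npz',**c);ims.append(cv2.resize(c['image'][y:y+h,x:x+w,::-1],(398,int(398*h/w)),interpolation=cv2.INTER_CUBIC)[:380])
ims=[cv2.copyMakeBorder(i,0,430-len(i),0,0,0) for i in ims]
cv2.imwrite('pics/c2.png',cv2.convertScaleAbs(np.hstack(ims),alpha=1.5))
E
```

```text
(no output)
```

View pics/c2.png

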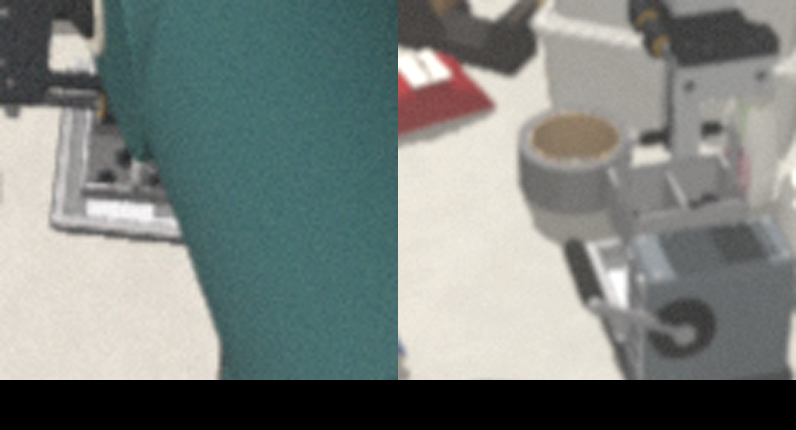

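The caddy hangs upright over the deck. In the left crop its front-left rim corner is at about (85,190) and the front-left fence corner is at about (54,227). I'll check the offset with these.

```bash
python3 - <<'E'
from h import *
np.set_printoptions(precision=4,suppress=True)
t=np.load('pics/top2.npz');k=398/115
f=lambda x,y:(240+x/k,145+y/k)
c=onz(t,*f(85,190),.1254);e=onz(t,*f(54,227),.044);print(c,e)
y=np.radians(-3);R=np.array([[np.cos(y),-np.sin(y)],[np.sin(y),np.cos(y)]])
print('in jogger axes corner offset (want 15,-15 mm)',R.T@(c-e)[:2], 'caddy ctr',c[:2]-R@[-.045,.033],'well',e[:2]-R@[-.06,.048])
w=__import__('rig').ctrl.read_camera('wrist');np.savez('pics/w2.npz',**w);cv2.imwrite('pics/w2.png',w['image'][:,:,::-1])
E
```

```text
[0.5415 0.1926 0.1254] [0.5294 0.2105 0.044 ]
in jogger axes corner offset (want 15,-15 mm) [ 0.0131 -0.0172] caddy ctr [0.5847 0.1573] well [0.5868 0.1594]
```

View pics/w2.png

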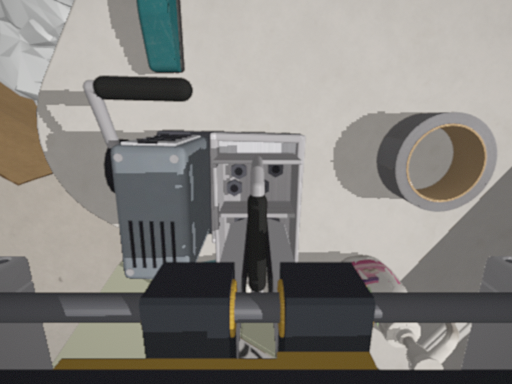

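Wrist view: caddy front rim corners are at about (215,157) and (300,157), front fence corners at (211,133) and (304,135), and the dial bar runs from (96,88) to (192,89).

```bash
python3 - <<'E'
from h import *
np.set_printoptions(precision=4,suppress=True)
w=np.load('pics/w2.npz')
y=np.radians(-3);R=np.array([[np.cos(y),-np.sin(y)],[np.sin(y),np.cos(y)]])
c=[onz(w,*p,.1254) for p in((215,157),(300,157))];e=[onz(w,*p,.044) for p in((211,133),(304,135))]
print(c,e,np.linalg.norm(c[0]-c[1]),np.linalg.norm(e[0]-e[1]))
print('caddy',((c[0]+c[1])/2)[:2]+R@[.045,0],'well',((e[0]+e[1])/2)[:2]+R@[.06,0])
b=[onz(w,*p,.124) for p in((96,88),(192,89))];print('bar',b,(b[0]+b[1])/2)
E
```

```text
[array([0.5396, 0.1324, 0.1254]), array([0.5429, 0.194 , 0.1254])] [array([0.5263, 0.118 , 0.044 ]), array([0.5331, 0.21  , 0.044 ])] 0.06165463142317136 0.09226690113248681
caddy [0.5862 0.1609] well [0.5897 0.1608]
bar [array([0.4882, 0.0549, 0.124 ]), array([0.4923, 0.1207, 0.124 ])] [0.4903 0.0878 0.124 ]
```

Emit:
apply_moves(
  series=[
    {"linear":[-0.0025,0.001,0.01],"angular":[0,0,0],"gripper":0},
    {"linear":[0,0,0.013],"angular":[0,0,0],"gripper":0},
    {"linear":[0,0,0.012],"angular":[0,0,0],"gripper":0},
    {"linear":[0,0,0.008],"angular":[0,0,0],"gripper":0},
    {"linear":[0,0,0.004],"angular":[0,0,0],"gripper":0},
    {"linear":[0,0,0.001],"angular":[0,0,0],"gripper":0},
    {"linear":[0,0,0],"angular":[0,0,0],"gripper":0},
  ],
)

```text
clock: 7.55
tool_pos: [0.5904, 0.1618, 0.3029]
eef_rot: [[-0.999, 0.052, 0.0], [0.052, 0.999, 0.0], [-0.0, 0.0, -1.0]]
contact_force: [-0.5, 0.2, -3.1]
finger_gap: 0.0108
finger_force: 45.0
```

Emit:
apply_moves(
  series=[
    {"linear":[0,0,0.001],"angular":[0,0,0],"gripper":0},
    {"linear":[0,0,0.001],"angular":[0,0,0],"gripper":0},
    {"linear":[0,0,0],"angular":[0,0,0],"gripper":0},
  ],
)

```text
clock: 7.92
tool_pos: [0.5903, 0.1617, 0.3007]
eef_rot: [[-0.999, 0.052, 0.0], [0.052, 0.999, -0.0], [-0.0, -0.0, -1.0]]
contact_force: [-0.9, -0.2, -3.7]
finger_gap: 0.011
finger_force: 45.0
```

Emit:
apply_moves(
  series=[
    {"linear":[0,0,0.001],"angular":[0,0,0],"gripper":0},
    {"linear":[0,0,0.0007],"angular":[0,0,0],"gripper":0},
    {"linear":[0,0,0],"angular":[0,0,0],"gripper":0},
    {"linear":[0,0,0],"angular":[0,0,0],"gripper":0},
  ],
)

```text
clock: 8.43
tool_pos: [0.5904, 0.1616, 0.3006]
eef_rot: [[-0.999, 0.053, 0.001], [0.053, 0.999, 0.0], [-0.001, 0.0, -1.0]]
contact_force: [-10.8, -3.9, 21.0]
finger_gap: 0.0109
finger_force: 45.0
```

Emit:
apply_moves(
  series=[
    {"linear":[0,0,-0.001],"angular":[0,0,0],"gripper":0},
    {"linear":[0,0,0],"angular":[0,0,0],"gripper":0.4},
    {"linear":[0,0,0],"angular":[0,0,0],"gripper":0.4},
    {"linear":[0,0,0],"angular":[0,0,0],"gripper":0.4},
    {"linear":[0,0,0],"angular":[0,0,0],"gripper":0.4},
    {"linear":[0,0,0],"angular":[0,0,0],"gripper":0.4},
  ],
)

```text
clock: 9.18
tool_pos: [0.5903, 0.1618, 0.2999]
eef_rot: [[-0.999, 0.052, -0.0], [0.052, 0.999, -0.0], [0.0, -0.0, -1.0]]
contact_force: [-0.1, -0.5, 0.3]
finger_gap: 0.0377
finger_force: 0.0
```

Emit:
apply_moves(
  series=[
    {"linear":[0,0,-0.01],"angular":[0,0,0],"gripper":0.4},
    {"linear":[0,0,-0.03],"angular":[0,0,0],"gripper":0.4},
    {"linear":[0,0,-0.04],"angular":[0,0,0],"gripper":0},
    {"linear":[0.03,0,-0.01],"angular":[0,0,0],"gripper":0},
    {"linear":[0.03,0,0],"angular":[0,0,0],"gripper":0},
    {"linear":[0.03,0,0],"angular":[0,0,0],"gripper":0},
    {"linear":[0,0,0],"angular":[0,0,0],"gripper":0},
  ],
)

```text
clock: 10.05
tool_pos: [0.4991, 0.1667, 0.391]
eef_rot: [[-0.999, 0.051, 0.001], [0.051, 0.999, 0.001], [-0.001, 0.001, -1.0]]
contact_force: [0.7, 0.0, -0.6]
finger_gap: 0.0005
finger_force: 0.0
```

```bash
python3 - <<'E'
from rig import ctrl
import cv2,numpy as np
c=ctrl.read_camera('wrist');np.savez('pics/w3.npz',**c)
d=ctrl.read_camera('side');np.savez('pics/side3.npz',**d)
s=cv2.resize(d['image'][150:290,180:330],(410,384),interpolation=cv2.INTER_CUBIC)
cv2.imwrite('pics/c3.png',np.hstack([c['image'][:,60:450],s])[:,:,::-1]);print(ctrl.get_obs()['contact_force'])
E
```

```text
[-0.152681    0.20521908  0.29131306]
```

View pics/c3.png

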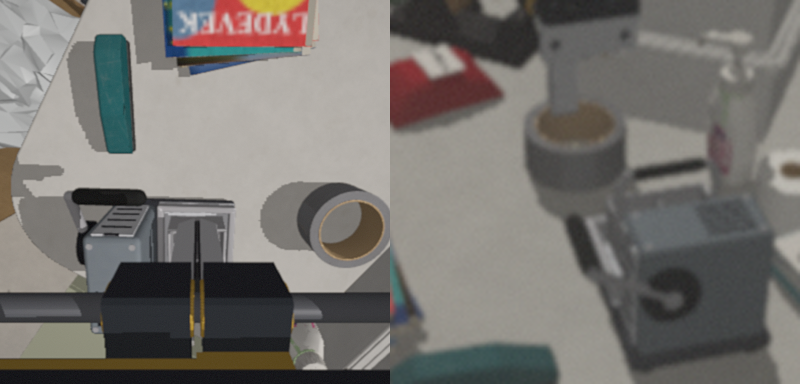

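The caddy sits released inside the deck with its handle level (side crop (670,168)). The dial bar is at (110,197) in the wrist crop. Next I'll move above it.

Emit:
apply_moves(
  series=[
    {"linear":[0.002,-0.02,0],"angular":[0,0,0],"gripper":0},
    {"linear":[0.002,-0.03,0],"angular":[0,0,0],"gripper":0},
    {"linear":[0.002,-0.03,0],"angular":[0,0,0],"gripper":0},
    {"linear":[0,0,0.02],"angular":[0,0,0],"gripper":0},
    {"linear":[0,0,0.02],"angular":[0,0,0],"gripper":0},
    {"linear":[0,0,0.012],"angular":[0,0,0],"gripper":0},
    {"linear":[0,0,0],"angular":[0,0,0],"gripper":0},
  ],
)

```text
clock: 11.02
tool_pos: [0.4903, 0.0863, 0.3375]
eef_rot: [[-0.999, 0.053, -0.001], [0.053, 0.999, -0.001], [0.001, -0.001, -1.0]]
contact_force: [0.5, 0.2, 0.1]
finger_gap: 0.0001
finger_force: 0.0
```

```bash
python3 - <<'E'
from rig import ctrl
import cv2,numpy as np
o=ctrl.get_obs();print(o['tool_pos'],o['contact_force'])
d=ctrl.read_camera('side')
e=ctrl.read_camera('top')
s=cv2.resize(d['image'][190:290,220:330],(420,384),interpolation=cv2.INTER_CUBIC)
t=cv2.resize(e['image'][145:245,245:345],(380,384),interpolation=cv2.INTER_CUBIC)
cv2.imwrite('pics/c4.png',cv2.convertScaleAbs(np.hstack([t,s])[:,:,::-1],alpha=1.4))
for a in np.array([0,.28,.56,.84,1.12]): print(a,-32-70*np.cos(.5-a),90+70*np.sin(.5-a))
E
```

```text
[0.49030173 0.08630151 0.33747862] [0.5343493  0.15096815 0.06006014]
0.0 -93.4307793323261 123.55978770229422
0.28 -100.31282145314239 105.27607361566085
0.56 -101.87403779546429 85.80251954643887
0.84 -97.99282658698424 66.655903550143
1.12 -88.97149196637737 49.327538762388635
```

View pics/c4.png

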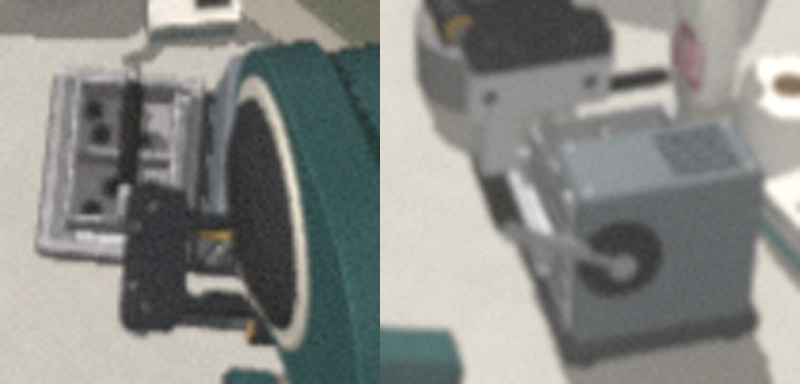

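Top crop: the caddy lies inside the fences all round. Side crop: the closed fingertips are over the dial bar at (497,200). Next I'll press along the arc.

Emit:
apply_moves(
  series=[
    {"linear":[0.001,0,0.007],"angular":[0,0,0],"gripper":0},
    {"linear":[0.002,0,0.0045],"angular":[0,0,0],"gripper":0},
    {"linear":[0.002,0,0.0045],"angular":[0,0,0],"gripper":0},
    {"linear":[0.0015,0,0.0045],"angular":[0,0,0],"gripper":0},
    {"linear":[0.0015,0,0.0045],"angular":[0,0,0],"gripper":0},
    {"linear":[0,0,0],"angular":[0,0,0],"gripper":0},
  ],
  squeeze=20,
)

```text
clock: 11.88
tool_pos: [0.4819, 0.0875, 0.3128]
eef_rot: [[-0.999, 0.052, -0.001], [0.052, 0.999, -0.0], [0.001, -0.0, -1.0]]
contact_force: [-2.7, 1.0, 3.7]
finger_gap: 0.0006
finger_force: 1.8
```

Emit:
apply_moves(
  series=[
    {"linear":[0.0008,0,0.005],"angular":[0,0,0],"gripper":0},
    {"linear":[0.0005,0,0.005],"angular":[0,0,0],"gripper":0},
    {"linear":[0.0002,0,0.005],"angular":[0,0,0],"gripper":0},
    {"linear":[0,0,0.005],"angular":[0,0,0],"gripper":0},
    {"linear":[0,0,0],"angular":[0,0,0],"gripper":0},
  ],
)

```text
clock: 12.5
tool_pos: [0.4807, 0.0874, 0.2929]
eef_rot: [[-0.999, 0.052, -0.0], [0.052, 0.999, -0.0], [0.0, -0.0, -1.0]]
contact_force: [-2.7, 1.4, 4.3]
finger_gap: 0.0003
finger_force: 2.2
```

Emit:
apply_moves(
  series=[
    {"linear":[-0.0005,0,0.005],"angular":[0,0,0],"gripper":0},
    {"linear":[-0.0008,0,0.005],"angular":[0,0,0],"gripper":0},
    {"linear":[-0.001,0,0.005],"angular":[0,0,0],"gripper":0},
    {"linear":[-0.0015,0,0.0035],"angular":[0,0,0],"gripper":0},
    {"linear":[0,0,0],"angular":[0,0,0],"gripper":0},
    {"linear":[0,0,0],"angular":[0,0,0],"gripper":0},
  ],
)

```text
clock: 13.25
tool_pos: [0.4846, 0.0872, 0.2747]
eef_rot: [[-0.999, 0.052, 0.0], [0.052, 0.999, -0.0], [-0.0, -0.0, -1.0]]
contact_force: [-3.1, 0.3, 3.4]
finger_gap: 0.0004
finger_force: 1.9
```

```bash
python3 - <<'E'
from rig import ctrl
import cv2,numpy as np
o=ctrl.get_obs();print(o['tool_pos'],o['contact_force'])
d=ctrl.read_camera('side');e=ctrl.read_camera('wrist')
np.savez('pics/side5.npz',**d)
s=cv2.resize(d['image'][190:290,215:325],(420,384),interpolation=cv2.INTER_CUBIC)
cv2.imwrite('pics/c5.png',cv2.convertScaleAbs(np.hstack([e['image'][:,80:440],s])[:,:,::-1],alpha=1.4))
E
```

```text
[0.48458383 0.08716012 0.27465255] [-3.11355421  0.25381053  3.42691321]
```

View pics/c5.png

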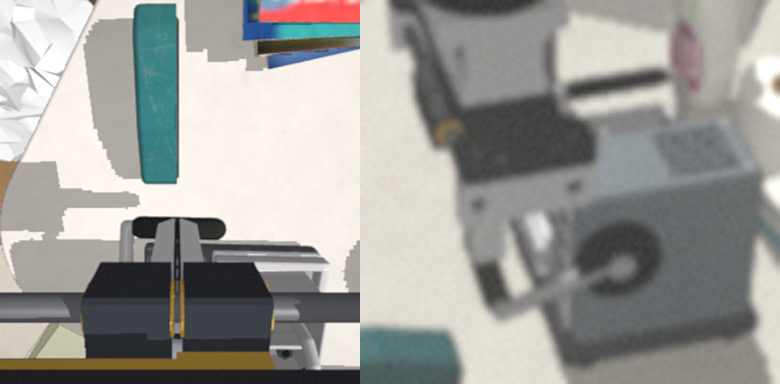

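The lever is now below level in the side crop, from hub (625,263) to arm end (500,302). In the wrist crop the bar is at (133–225, 217–238) under the fingertips. Before the last small push I'll check where the fingers are centred on the bar.

```bash
python3 - <<'E'
from rig import ctrl
from h import *
np.set_printoptions(precision=4,suppress=True)
w=ctrl.read_camera('wrist');o=ctrl.get_obs();im=w['image'].max(2)
for u in(222,228,296,300):
    r=np.nonzero(im[205:245,u]<45)[0]+205;print(u,r.min(),r.max(),onz(w,u,r.mean(),.067))
print(o['tool_pos'],o['contact_force'])
s=C['side'];f=lambda x,y:(215+x/(420/110),190+y/3.84)
y=np.radians(-3);R=np.array([[np.cos(y),-np.sin(y)],[np.sin(y),np.cos(y)]])
for th in(.75,.80,.84,.88,.92,.98):   # arm end at y -80-34 mm
    P=np.array([-.032-.07*np.cos(.5-th),-.08-.034]);q=np.r_[R@P+[.5875,.160],.09+.07*np.sin(.5-th)];u=proj(s,q);print(th,(u[0]-215)*420/110+360,(u[1]-190)*3.84)
q=np.r_[R@[-.032,-.114]+[.5875,.160],.09];u=proj(s,q);print('hub',(u[0]-215)*420/110+360,(u[1]-190)*3.84)
E
```

```text
222 217 237 [0.4834 0.062  0.067 ]
228 218 244 [0.4846 0.0661 0.067 ]
296 219 238 [0.4873 0.1142 0.067 ]
300 221 236 [0.4874 0.117  0.067 ]
[0.4846 0.0872 0.2746] [-3.6545  0.4063  3.0392]
0.75 501.8098618073646 307.03998360107465
0.8 503.4969028935667 311.2350707218861
0.84 505.0532290413629 314.4858599896276
0.88 506.78947078126475 317.6379590675246
0.92 508.70183939888904 320.68687984730394
0.98 511.89175118184005 325.057517551115
hub 621.1657768783964 260.42157131555683
```

Emit:
apply_moves(
  series=[
    {"linear":[-0.0003,0,0.0005],"angular":[0,0,0],"gripper":0},
    {"linear":[-0.0002,0,0.0005],"angular":[0,0,0],"gripper":0},
    {"linear":[0,0,0],"angular":[0,0,0],"gripper":0},
    {"linear":[0,0,0],"angular":[0,0,0],"gripper":0},
  ],
)

```text
clock: 13.9
tool_pos: [0.485, 0.0871, 0.2735]
eef_rot: [[-0.999, 0.052, -0.0], [0.052, 0.999, -0.0], [0.0, -0.0, -1.0]]
contact_force: [-3.7, -0.2, 4.6]
finger_gap: 0.0003
finger_force: 2.6
```

```bash
python3 - <<'E'
from rig import ctrl
from h import *
d=ctrl.read_camera('side');o=ctrl.get_obs();print(o['tool_pos'],o['contact_force'],o['clock'])
a=cv2.resize(C['side']['image'][220:275,240:300],(400,367),interpolation=cv2.INTER_CUBIC)
b=cv2.resize(d['image'][235:290,240:300],(400,367),interpolation=cv2.INTER_CUBIC)
cv2.imwrite('pics/c6.png',cv2.convertScaleAbs(np.hstack([a,b])[:,:,::-1],alpha=1.6))
E
```

```text
[0.48498464 0.087142   0.27345808] [-4.30914243 -0.17748979  6.11757643] 13.95
```

View pics/c6.png

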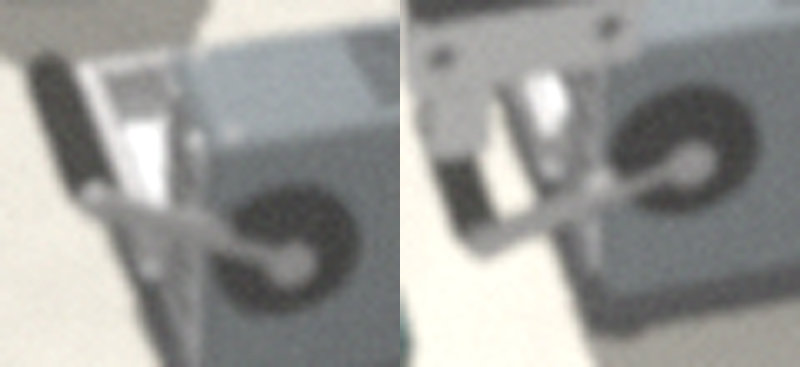

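At rest (left) the hub is at (291,262) and the arm end at (90,193). Now (right) the hub is at (693,160) and the arm end at (484,241). I'll compare these with the arc model.

```bash
python3 - <<'E'
from h import *
s=C['side'];k=400/60
y=np.radians(-3);R=np.array([[np.cos(y),-np.sin(y)],[np.sin(y),np.cos(y)]])
W=np.array([.5875,.160])
def P(th):
    h=proj(s,np.r_[R@[-.032,-.114]+W,.09]);e=proj(s,np.r_[R@[-.032-.07*np.cos(.5-th),-.114]+W,.09+.07*np.sin(.5-th)]);return (e-h)*k
for m,ths in(((-201,-69),(0,.05)),((-209,81),(.76,.80,.84,.88,.92))):
    print(m,[(t,P(t).round()) for t in ths])
E
```

```text
(-201, -69) [(0, array([-188.,  -46.])), (0.05, array([-193.,  -37.]))]
(-209, 81) [(0.76, array([-208.,   82.])), (0.8, array([-205.,   88.])), (0.84, array([-203.,   94.])), (0.88, array([-200.,   99.])), (0.92, array([-196.,  105.]))]
```

```bash
python3 - <<'E'
from rig import ctrl
print(ctrl.close_job())
E
```

```text
the job is handed in; nothing more can be done
None
```

I handed the job in at about 14 s: the caddy stands released inside the fenced deck, and the closed fingertips hold the dial at the third click (about 0.84 rad from the tool height; the camera check was rougher, 0.76–0.91).

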